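# Shut the bench air tap and lock it with its jam nut

### The arm

A 6-joint arm with a two-finger parallel gripper is mounted at the origin on the work surface; the furniture and walls round the work are solid. World frame = base frame: x ahead of the robot, y to its left, z up, the work surface at z = 0. Lengths are in m, angles in rad, forces in N, time in s.
With the tool pointing down it reaches from about 0.3 to 0.75 m from the base axis. Payload 8.5 kg.
Tool frame: the origin (TCP) lies on the centre line of the jaws, within the pads' length; the fingertips stand ctrl.finger_overhang ahead of it and the grasp point (between the pads) is the TCP (ctrl.finger_overhang is the distance from the TCP to the fingertips, in m); z points along the fingers, y is the direction in which the jaws open and shut (so a half turn about z gives the same grasp; the last joint's range is limited). The gripper opens to 85 mm and grips with 20 to 120 N. Pads are 22 mm wide; open, the fingers measure 114 mm over their backs; the gripper's body (76 mm by 85 mm) begins 54 mm behind the grasp point. The pads swing forward as they close: fully open they stand 13 mm farther back than shut.
Start: joints at [0.909, 0.381, 1.297, -0, 1.464, -0.215], TCP at [0.238, 0.496, 0.25] pointing down, gripper open.
Joint ranges: [-3.11, 3.11], [-0.89, 2.33], [0.22, 2.48], [-1.42, 4.56], [0.17, 2.85], [-2.88, 2.88]. Speed limits (rad/s): [2.39, 2.39, 3.14, 3.14, 3.14, 3.14].

### API

Orientations are given as a unit quaternion [w, x, y, z].
In Python, from cell import read_state, imaging, ctrl gives the robot as it stands. The module is installed in compiled form; this text tells all that it offers.
- The arm moves only by the tool jog_arm, never from a script. Its argument "moves" is a list that holds one entry, the list of rows, each a list of 6 numbers: the shift along the tool's x, y, z in mm, then the turn, a rotation vector about the tool's x, y, z in rad. A call has 1 to 20 rows; each row is the pose to reach, as a shift and turn from the pose commanded when the call began, along the tool's axes at that moment; what a row does not reach only later rows make up. A row lasts 1/8 s, in which the tool goes at most 62.5 mm and 10.7 degrees, less where a joint would pass 70% of its speed; a pose out of reach is approached as far as the arm can. A call with a gripper value outside its range is refused whole. "hand" is the gripper's target within -1 to 1 (fully open at 1, half-way at 0, shut at -1), set as the call begins (left out, the last holds). The fingers move at their own pace and stop on an object; "squeeze" is the grip in N (left out, the last holds). Time passes only in rows, so rows that repeat a pose let the fingers close. It gives the time, the measured TCP pose, the force and the opening at its end, in the units of the state.
- read_state(): the state, without advancing time (a new reading comes with each control period).
- imaging.read_camera(name): name is "side" or "top"; returns the picture (420x560x3 uint8, red, green, blue); there is no depth.
- imaging.calibration(name): a dict with "mtx" (3x3 intrinsics, pixels), "dist" ([k1, k2, p1, p2, k3] as OpenCV has them; the pictures are not rectified), "view" (4x4, takes a point from world to camera coordinates). Camera axes: x right, y up, looking along -z (the intrinsics and any distortion apply to the point x, -y, -z); pixel columns grow to the right and rows downward; lengths in m; the calibration is good to about 2 mm. A picture is of the moment at which its call begins. calibration takes no time and is no camera call.
- ctrl.hand_in(): hands the job in, once; it reports no verdict.
Trained networks look in the newest picture that a camera, given by its name, has taken for a name from the list of things; names that differ only in an ending like _2 or _b are one class to them, and where a whole thing is asked for, a point or a joint stands for the part that bears it (a point fixed in the world has none). Each returns a list of dicts, best first, with "p" (0 to 1); they miss things now and then, are a little off and sometimes report something else, mostly with a low value. They report only what shows in the picture. A call takes as long as a camera call. They do not tell look-alikes from the thing itself.
- imaging.find_in(camera, target): "bbox" ([centre column, centre row, width, height] in pixels, round what is visible of it).
- imaging.masks_of(camera, target): "mask" (420x560 bool, what is visible of it) and "bbox" ([centre column, centre row, width, height] in pixels, round what is visible of it).
- imaging.landmark_of(camera, target): "uv" ([column, row] in pixels: a listed point, or the origin of a listed thing).
The state is a dict: "time": time; "qpos": joint angles; "joint_velocities": joint speeds; "joint_efforts": joint torques, N m; "position": TCP position; "ee_rot": TCP orientation; "wrist_force": force on the tool from outside, world axes, zero at the start; "torque": the same for the moment, N m; "width": finger opening in m.
Only numpy, scipy, OpenCV 4.12 (cv2) and the standard library are available. Lean on these libraries where they do the work, as an engineer would, in place of code of your own. Each camera call takes 0.05 s, during which the arm holds its last target.

### The job

Lesson over: shut the small bench air tap by turning its short lever handle clockwise, as seen from above, all the way to its hard stop. Then, with the stop holding the screw, turn the long-armed jam nut beneath the handle clockwise until it bites, and on until it is firmly tight, without forcing it. Leave the handle fully shut and the nut tight, and do not disturb the things standing around the tap.

Things in the scene. Friction and masses are not known exactly. Their poses are not given: they have to be found in the camera images.
- tap_axis (a point): on the tap's vertical axis, about which handle and nut turn, 80 mm above the bench, fixed to the tap (z up). The tap is a steel turret bolted down, 70 mm high, base 84 mm across, with a hose outlet 42 mm above the bench, 24 mm thick at most, reaching 86 mm from the axis along this frame's -x. A screw rises from it, bearing the nut and, on top, the handle
- handle (a joint): angle of the handle and its screw, rad: 0 = open, handle over the outlet and along it; grows clockwise seen from above; 1.571 = shut, at the hard stop, square to the outlet. Stays where left; takes about 0.2 N m to turn. The nut goes round with it unless held or pushed itself
- handle_tip (a point): end of the handle at mid-height, 114 mm above the bench. The handle is a single dark steel lever, 50 mm from the axis to this end, 13 to 15 mm wide, from 108 to 120 mm above the bench (hub up to 125 mm). Beneath it are only the nut's arms, their tops at 87 mm
- nut: steel jam nut on the screw, a hexagon 37 mm over its corners, 15 mm high. Two straight round arms 9 mm thick lie along its +x and -x and end in 14 mm balls, 95 mm from the axis to each end. Origin on the axis, mid-height, 80 mm above the bench; z up. Loose, it turns with 0.1 N m. Pushed anticlockwise it loosens. A push over 25 N damages it
- squeeze (a joint): how far the nut is turned past where it bites, rad: 0 = not biting, over 0.10 = tight, ends at 0.24. Takes 0.35 N m plus 2 N m per rad (8 N on an arm 80 mm from the axis gives 0.15); keeps up to 0.17 when let go. It bites 0.6 to 1.5 rad clockwise of its start relative to the handle: where cannot be seen, only felt. If the handle is off its stop, the biting nut drags it instead
- dropper_3: bystander: dropper bottle, 38 mm across, 85 mm high, standing loose; origin at the centre of its foot
- lid: bystander: jar lid, 64 mm across, 18 mm high, lying loose; origin at the centre of its underside
- tubes: bystander: wooden block with stoppered tubes, 36 x 95 mm (x, y), 95 mm high, standing loose; origin at the centre of its underside
- dish: bystander: petri dish, 64 mm across, 14 mm high, lying loose; origin at the centre of its underside
Things that resemble listed ones, but are neither listed nor needed, are in the scene too. Of the things shaped like the part that bears tap_axis, the bare steel one is meant.

How it is judged:
By the outcome, as a careful person would: the job done as asked, in the order asked, and still so for the second after the job is handed in, with the robot touching nothing.
It also fails if it takes over 72 s, if anything falls off the work surface, if the arm or the gripper's body presses on something with over 40 N, if the wrist force passes 120 N, or if a joint passes its speed limit or range.

## Working session

There is one attempt and no reset: what is moved stays moved. The work goes in short steps, Python scripts to look and compute and a tool call to move; the robot and the scene stay as the last step left them, time stands still between calls to the robot, and variables do not carry over. Pictures are saved under pics/ and viewed, and the job is handed in when it is done.

Besides the shell and the picture viewer there is one more tool, called after "Request:" by a JSON object that holds its "name" and its "arguments", one argument or row to a line. jog_arm: Moves the arm, as the interface text tells. Its arguments: {"type":"object","properties":{"moves":{"type":"array"},"hand":{"type":"number"},"squeeze":{"type":"number"}},"required":["moves"]}

```bash
mkdir -p pics; cat > h.py <<'E'
import numpy as np, cv2
from cell import read_state, imaging, ctrl
def shot(cam,name):
    im=imaging.read_camera(cam); cv2.imwrite('pics/'+name,im[:,:,::-1].copy()); return im
def ray(cam,uv):
    c=imaging.calibration(cam);K=np.array(c['mtx'],float);V=np.array(c['view'],float)
    p=cv2.undistortPoints(np.array([[uv]],float),K,np.array(c['dist'],float))[0,0]
    d=np.array([p[0],-p[1],-1.]);R=V[:3,:3];t=V[:3,3]
    return -R.T@t, R.T@d
def atz(cam,uv,z):
    o,d=ray(cam,uv); return o+d*(z-o[2])/d[2]
def proj(cam,P):
    c=imaging.calibration(cam);K=np.array(c['mtx'],float);V=np.array(c['view'],float)
    P=np.atleast_2d(P);q=P@V[:3,:3].T+V[:3,3];q=q*[1,-1,-1]
    return cv2.projectPoints(q,np.zeros(3),np.zeros(3),K,np.array(c['dist'],float))[0][:,0]
def tri(uv1,uv2):
    o1,d1=ray('side',uv1);o2,d2=ray('top',uv2)
    A=np.stack([d1,-d2],1);s=np.linalg.lstsq(A,o2-o1,rcond=None)[0]
    a=o1+d1*s[0];b=o2+d2*s[1];return (a+b)/2,np.linalg.norm(a-b)
E
python3 - <<'E'
from h import *
s=read_state();print(s);print(ctrl.finger_overhang)
for c in('side','top'):
    shot(c,c+'0.png')
    for t in('tap_axis','handle_tip','nut','dropper_3','lid','tubes','dish'):
        print(c,t,[(np.round(r['uv'],1),round(r['p'],2)) for r in imaging.landmark_of(c,t)])
    o,d=ray(c,(280,210));print(o,d)
E
```

```text
{'time': 0.0, 'qpos': array([ 9.08696500e-01,  3.81224063e-01,  1.29826056e+00,  1.53671156e-05,
        1.46361936e+00, -2.15309491e-01]), 'joint_velocities': array([-0.00096507, -0.00116198,  0.00036537,  0.00058526,  0.00149624,
       -0.0005357 ]), 'joint_efforts': array([ 9.42602746e-04, -4.48478222e+01, -2.31275439e+01, -1.38674086e-04,
        4.91759100e-03,  3.00801150e-05]), 'position': array([0.23747585, 0.49579422, 0.24969676]), 'ee_rot': array([-3.27897233e-04,  2.21542439e-01,  9.75150438e-01, -6.80861000e-04]), 'wrist_force': array([ 0.15966199,  0.69458081, -0.15949616]), 'torque': array([ 0.00706872, -0.03691275,  0.03640577]), 'width': 0.08550810180747288}
0.019
side tap_axis [(array([262.5, 171.3]), 0.96), (array([267.4, 237.2]), 0.87), (array([322.9, 156.4]), 0.87)]
side handle_tip [(array([288.9, 224.8]), 0.96), (array([275.8, 158.9]), 0.81), (array([356.6, 183.8]), 0.8), (array([340.8, 150. ]), 0.79)]
side nut [(array([268.6, 233.4]), 0.76), (array([263.4, 166.2]), 0.76), (array([341.6, 190.2]), 0.63), (array([320.9, 157.6]), 0.6)]
side dropper_3 []
side lid [(
[... 182 characters left out ...]
4274]
top tap_axis [(array([357.6, 199.1]), 0.91), (array([305.1, 276.9]), 0.82), (array([388.6, 270.2]), 0.63), (array([233.7, 205.9]), 0.55)]
top handle_tip [(array([226.6, 223.5]), 0.87), (array([387.6, 289.9]), 0.73), (array([308.5, 293.6]), 0.64), (array([351.9, 214.7]), 0.58)]
top nut [(array([234.2, 205.4]), 0.77), (array([359.6, 200.5]), 0.62), (array([309.3, 279.7]), 0.5), (array([387.7, 273.2]), 0.47)]
top dropper_3 [(array([187.3, 208.3]), 0.64)]
top lid [(array([223.5, 160.5]), 0.64)]
top tubes [(array([296.4, 218.7]), 0.72), (array([220.3, 161.6]), 0.55)]
top dish [(array([245.8, 261.7]), 0.61)]
[0.41551768 0.00534942 1.60157961] [ 8.84410585e-02  2.50997929e-04 -9.96109609e-01]
```

View pics/side0.png

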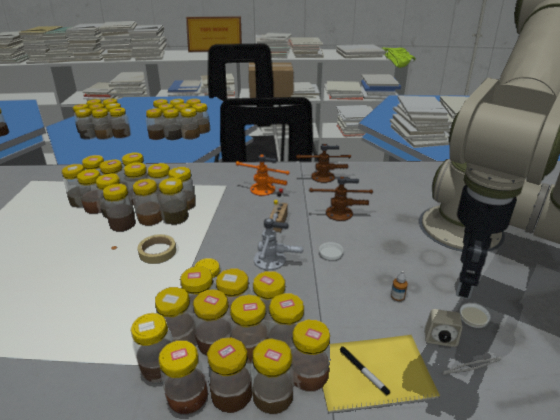

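View pics/top0.png

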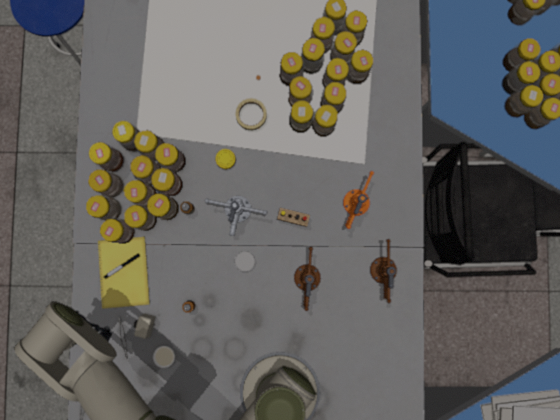

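The bare steel tap is at top (236,208) and side (268,240). The painted ones are look-alikes. Next I zoom in.

```bash
python3 - <<'E'
from h import *
a=cv2.imread('pics/side0.png');b=cv2.imread('pics/top0.png')
cv2.imwrite('pics/s0z.png',cv2.resize(a[190:290,190:350],None,fx=5,fy=5,interpolation=cv2.INTER_CUBIC))
cv2.imwrite('pics/t0z.png',cv2.resize(b[140:280,170:320],None,fx=4.2,fy=4.2,interpolation=cv2.INTER_CUBIC))
print(atz('top',(233.7,205.9),.08),atz('side',(267.4,237.2),.08),tri((267.4,237.2),(233.7,205.9)))
print('tip',atz('top',(226.6,223.5),.114),atz('side',(288.9,224.8),.114))
print('nut',atz('top',(234.2,205.4),.08),atz('side',(268.6,233.4),.08))
print('drop',atz('top',(187.3,208.3),.0))
print('lid',atz('top',(223.5,160.5),.0),atz('side',(207.3,271.1),0))
print('tubes',atz('top',(296.4,218.7),.0),atz('side',(278,225.7),0))
print('dish',atz('top',(245.8,261.7),.0),atz('side',(332.1,251.4),0))
for t in('handle_tip','nut','tubes','tap_axis'):
  for r in imaging.masks_of('top',t):
    m=r['mask'];ys,xs=np.nonzero(m);print(t,np.round(r['p'],2),np.round(r['bbox'],1),m.sum())
E
```

```text
[0.56135468 0.14353627 0.08      ] [0.56483463 0.14934909 0.08      ] (array([0.56335609, 0.1438553 , 0.07580535]), np.float64(0.0031877178007633134))
tip [0.50662031 0.16011368 0.114     ] [0.51172244 0.14599401 0.114     ]
nut [0.56286428 0.14207603 0.08      ] [0.56191827 0.13325886 0.08      ]
drop [0.55991132 0.29607813 0.        ]
lid [0.71253892 0.18567925 0.        ] [0.71713185 0.18050255 0.        ]
tubes [ 0.53099474 -0.04576764  0.        ] [ 0.53652222 -0.016526    0.        ]
dish [0.39550699 0.1101381  0.        ] [0.39411116 0.10794819 0.        ]
handle_tip 0.86 [234.3 211.1  63.7  27.1] 357
handle_tip 0.73 [391.4 273.2  11.9  65.8] 316
handle_tip 0.61 [309.5 271.8  12.7  48.6] 236
handle_tip 0.53 [359.1 201.5  29.8  58.6] 324
handle_tip 0.52 [294.1 216.4  30.3  17. ] 385
nut 0.75 [233.6 204.8  56.1  13.7] 148
nut 0.67 [308.6 279.5  13.1  66.8] 149
nut 0.65 [361.  199.7  22.3  56.2] 69
nut 0.53 [388.  271.4   9.   64.5] 209
tubes 0.83 [293.6 215.   26.1  20.4] 350
tubes 0.29 [238.2 210.7  60.5  22. ] 225
tap_axis 0.85 [308.1 277.4  30.5  61.7] 780
tap_axis 0.85 [382.6 270.8  25.3  65.4] 825
tap_axis 0.61 [237.6 213.6  64.4  39.8] 808
tap_axis 0.61 [360.  201.6  31.7  59.1] 636
```

View pics/s0z.png

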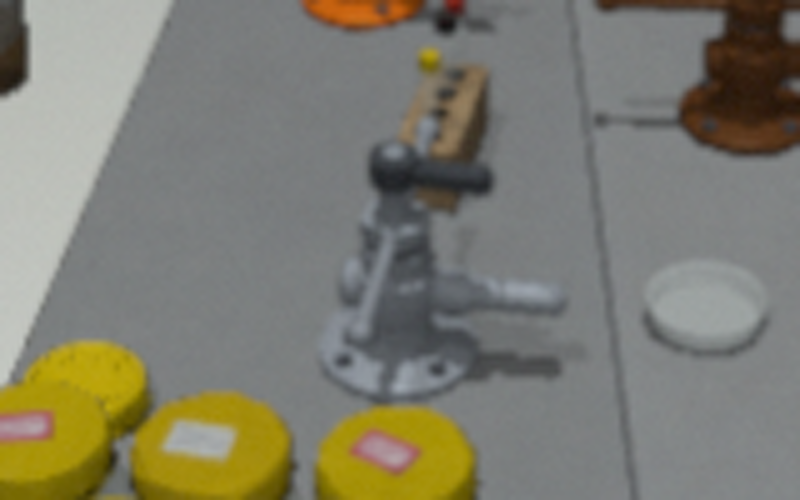

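View pics/t0z.png

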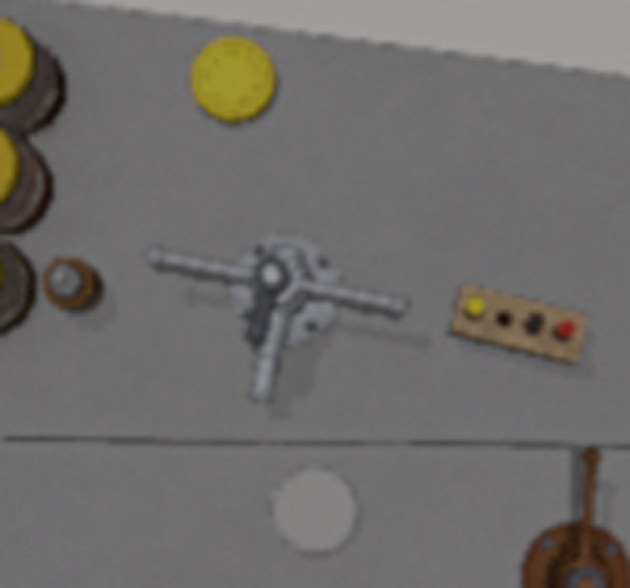

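```bash
python3 - <<'E'
from h import *
f=lambda u,v:(170+u/4.2,140+v/4.2)
g=lambda u,v:(190+u/5,190+v/5)
for n,p,z in(('hubtop',f(272,271),.125),('ballL',f(156,257),.08),('ballR',f(401,306),.08),('outlet',f(260,396),.042),('htip',f(253,338),.117),('lid',f(233,80),.018),('dish',f(316,509),.01),('tubeA',f(462,285),.07),('tubeB',f(585,318),.07),('tubeC',f(574,360),.07),('tubeD',f(451,330),.07),('drop',f(68,280),.085),('redjarcap1',f(0,160),.1)):
    print(n,atz('top',p,z).round(4))
for n,p,z in(('hubtop',g(395,155),.125),('ballL',g(359,330),.08),('ballR',g(429,128),.08),('outlet',g(560,300),.042),('htip',g(487,178),.114),('base',g(405,360),.004)):
    print('S',n,atz('side',p,z).round(4))
for P in ([.565,.142,.125],[.565,.142,.0]): print(proj('top',P),proj('side',P))
E
```

```text
hubtop [0.5611 0.1365 0.125 ]
ballL [0.5746 0.2229 0.08  ]
ballR [0.5416 0.0488 0.08  ]
outlet [0.4784 0.1509 0.042 ]
htip [0.5153 0.1494 0.117 ]
lid [0.7139 0.1776 0.018 ]
dish [0.3972 0.1112 0.01  ]
tubeA [0.5579 0.0058 0.07  ]
tubeB [ 0.5353 -0.082   0.07  ]
tubeC [ 0.5053 -0.0744  0.07  ]
tubeD [0.5257 0.0133 0.07  ]
drop [0.5571 0.2841 0.085 ]
redjarcap1 [0.6399 0.3315 0.1   ]
S hubtop [0.5601 0.1446 0.125 ]
S ballL [0.5775 0.2234 0.08  ]
S ballR [0.543  0.0522 0.08  ]
S outlet [0.4784 0.1539 0.042 ]
S htip [0.5155 0.1493 0.114 ]
S base [0.557  0.1529 0.004 ]
[[232.86753117 203.1465958 ]] [[267.00697939 220.43885395]]
[[236.48758663 207.20974937]] [[267.93128149 260.55997577]]
```

```bash
cat >> h.py <<'E'
from scipy.spatial.transform import Rotation as Ro
AX=np.array([.560,.137])
def rot(s): q=s['ee_rot'];return Ro.from_quat([q[1],q[2],q[3],q[0]])
def rows(targets):
    """targets: (x,y,z,theta_deg of tool x), tool down"""
    s=read_state();R0=rot(s);p0=s['position'];out=[]
    for x,y,z,th in targets:
        t=np.radians(th);c,sn=np.cos(t),np.sin(t)
        R=Ro.from_matrix(np.array([[c,sn,0],[sn,-c,0],[0,0,-1]]))
        d=R0.inv().apply(np.array([x,y,z])-p0)*1000
        r=(R0.inv()*R).as_rotvec();out.append([*np.round(d,1),*np.round(r,3)])
    for o in out: print([float(v) for v in o],end=',')
    print()
def lin(a,b,n): a,b=map(np.array,(a,b));return [a+(b-a)*(i+1)/n for i in range(n)]
def polar(phi,r,back,z):
    f=np.radians(phi);rad=np.array([np.cos(f),np.sin(f)]);cw=np.array([np.sin(f),-np.cos(f)])
    p=AX+r*rad-back*cw;return (*p,z,phi-90)
E
python3 - <<'E'
from h import *
s=read_state();p=s['position']
t=polar(168,36,30,.22);print(t)
rows(lin((*p,154.4),t,12))
E
```

```text
(np.float64(-40.890664350949784), np.float64(-21.722607152574835), 0.22, 78)
[2290.8, -3150.7, 2.5, -0.0, 0.0, 0.111],[4581.6, -6301.5, 5.1, -0.0, 0.0, 0.222],[6872.4, -9452.2, 7.6, -0.0, 0.0, 0.333],[9163.2, -12603.0, 10.2, -0.0, 0.0, 0.444],[11454.1, -15753.7, 12.7, -0.0, 0.0, 0.556],[13744.9, -18904.5, 15.3, -0.0, 0.0, 0.667],[16035.7, -22055.2, 17.8, -0.0, 0.0, 0.778],[18326.5, -25206.0, 20.4, -0.0, 0.0, 0.889],[20617.3, -28356.7, 22.9, -0.0, 0.0, 1.0],[22908.1, -31507.5, 25.5, -0.0, 0.0, 1.111],[25198.9, -34658.2, 28.0, -0.0, 0.0, 1.222],[27489.7, -37809.0, 30.6, -0.0, 0.0, 1.333],
```

```bash
sed -i 's/p=AX+r\*rad-back\*cw/p=AX+(r*rad-back*cw)\/1000/' h.py; python3 - <<'E'
from h import *
s=read_state();p=s['position']
t=polar(168,36,30,.22);print(t)
rows(lin((*p,154.4),t,12))
E
```

```text
(np.float64(0.5185493356490503), np.float64(0.11514039284742518), 0.22, 78)
[-34.8, -18.5, 2.5, -0.0, 0.0, 0.111],[-69.6, -37.0, 5.1, -0.0, 0.0, 0.222],[-104.5, -55.5, 7.6, -0.0, 0.0, 0.333],[-139.3, -74.0, 10.1, -0.0, 0.0, 0.444],[-174.1, -92.5, 12.6, -0.0, 0.0, 0.556],[-208.9, -111.0, 15.2, -0.0, 0.0, 0.667],[-243.8, -129.5, 17.7, -0.0, 0.0, 0.778],[-278.6, -148.1, 20.2, -0.0, 0.0, 0.889],[-313.4, -166.6, 22.7, -0.0, 0.0, 1.0],[-348.2, -185.1, 25.3, -0.0, 0.0, 1.111],[-383.1, -203.6, 27.8, -0.0, 0.0, 1.222],[-417.9, -222.1, 30.3, -0.0, 0.0, 1.333],
```

Request:
{"name": "jog_arm", "arguments": {
  "moves": [
    [[-35, -18, 0, 0, 0, 0.11], [-70, -37, 0, 0, 0, 0.22], [-105, -55, 5, 0, 0, 0.33], [-139, -74, 8, 0, 0, 0.44], [-174, -92, 12, 0, 0, 0.555], [-209, -111, 15, 0, 0, 0.667], [-244, -130, 18, 0, 0, 0.778], [-279, -148, 20, 0, 0, 0.889], [-313, -167, 23, 0, 0, 1.0], [-348, -185, 25, 0, 0, 1.11], [-383, -204, 28, 0, 0, 1.22], [-418, -222, 30, 0, 0, 1.333], [-418, -222, 30, 0, 0, 1.333], [-418, -222, 30, 0, 0, 1.333]]
  ],
  "hand": -1,
  "squeeze": 60
}}

```text
time: 2.75
position: [0.5183, 0.1155, 0.2203]
ee_rot: [-0.0, 0.777, 0.63, -0.0]
wrist_force: [-0.3, 0.1, 0.6]
width: -0.0001
```

```bash
python3 - <<'E'
from h import *
print(ctrl.finger_overhang)
a=shot('side','s1.png');s=read_state();p=s['position']
print(proj('side',[p,p-[0,0,.019]]))
cv2.imwrite('pics/s1z.png',cv2.resize(a[120:290,190:350],None,fx=3.5,fy=3.5,interpolation=cv2.INTER_CUBIC)[:,:,::-1])
rows(lin(p.tolist()+[78],polar(168,36,30,.118),5))
E
```

```text
0.019
[[286.0619358  180.61431464]
 [286.02778398 187.58624876]]
[-0.1, 0.1, 20.5, -0.0, -0.0, 0.002],[-0.2, 0.2, 41.0, -0.0, -0.0, 0.002],[-0.4, 0.3, 61.4, -0.0, -0.0, 0.002],[-0.5, 0.4, 81.9, -0.0, -0.0, 0.002],[-0.6, 0.5, 102.4, -0.0, -0.0, 0.002],
```

View pics/s1z.png

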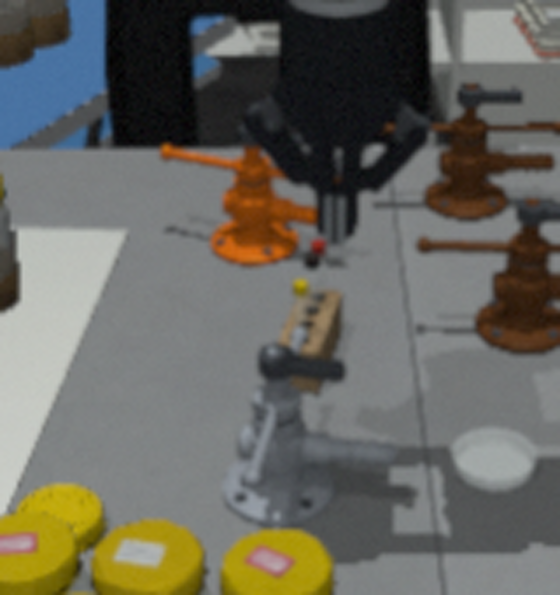

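Request:
{"name": "jog_arm", "arguments": {
  "moves": [
    [[0, 0, 20, 0, 0, 0], [0, 0, 45, 0, 0, 0], [0, 0, 70, 0, 0, 0], [0, 0, 90, 0, 0, 0], [-0.5, 0.5, 102, 0, 0, 0], [-0.5, 0.5, 102, 0, 0, 0]]
  ]
}}

```text
time: 3.55
position: [0.5187, 0.115, 0.1181]
ee_rot: [-0.0, 0.777, 0.63, -0.0]
wrist_force: [0.2, 0.4, 0.4]
width: -0.0001
```

```bash
python3 - <<'E'
from h import *
# arc: back from 30 to 18 then phi 168->100
T=[polar(168,36,30-3*(i+1),.118) for i in range(4)]+[polar(168-4*(i+1),36,18,.118) for i in range(16)]
rows(T)
E
```

```text
[3.1, -0.2, 0.1, -0.001, 0.0, 0.001],[6.1, -0.2, 0.1, -0.001, 0.0, 0.001],[9.1, -0.2, 0.1, -0.001, 0.0, 0.001],[12.1, -0.2, 0.1, -0.001, 0.0, 0.001],[14.6, -1.3, 0.1, -0.001, 0.0, 0.071],[17.3, -2.3, 0.1, -0.001, 0.0, 0.141],[20.0, -3.1, 0.1, -0.001, 0.0, 0.211],[22.7, -3.7, 0.1, -0.001, 0.0, 0.281],[25.5, -4.1, 0.1, -0.001, 0.0, 0.351],[28.3, -4.3, 0.1, -0.001, 0.0, 0.42],[31.1, -4.4, 0.1, -0.001, 0.0, 0.49],[33.9, -4.2, 0.1, -0.001, 0.0, 0.56],[36.7, -3.8, 0.1, -0.001, 0.0, 0.63],[39.4, -3.3, 0.1, -0.001, 0.001, 0.7],[42.1, -2.5, 0.1, -0.001, 0.001, 0.769],[44.8, -1.6, 0.1, -0.001, 0.001, 0.839],[47.4, -0.5, 0.1, -0.001, 0.001, 0.909],[49.8, 0.8, 0.1, -0.001, 0.001, 0.979],[52.2, 2.3, 0.1, -0.001, 0.001, 1.049],[54.5, 3.9, 0.1, -0.001, 0.001, 1.118],
```

Request:
{"name": "jog_arm", "arguments": {
  "moves": [
    [[3, 0, 0, 0, 0, 0], [6, 0, 0, 0, 0, 0], [9, 0, 0, 0, 0, 0], [12, -0.2, 0, 0, 0, 0], [14.6, -1.3, 0, 0, 0, 0.07], [17.3, -2.3, 0, 0, 0, 0.14], [20, -3.1, 0, 0, 0, 0.21], [22.7, -3.7, 0, 0, 0, 0.28], [25.5, -4.1, 0, 0, 0, 0.35], [28.3, -4.3, 0, 0, 0, 0.42], [31.1, -4.4, 0, 0, 0, 0.49], [33.9, -4.2, 0, 0, 0, 0.56], [36.7, -3.8, 0, 0, 0, 0.63], [39.4, -3.3, 0, 0, 0, 0.7], [42.1, -2.5, 0, 0, 0, 0.77], [44.8, -1.6, 0, 0, 0, 0.84], [47.4, -0.5, 0, 0, 0, 0.91], [49.8, 0.8, 0, 0, 0, 0.98], [52.2, 2.3, 0, 0, 0, 1.05], [54.5, 3.9, 0, 0, 0, 1.12]]
  ]
}}

```text
time: 6.05
position: [0.533, 0.1675, 0.1183]
ee_rot: [-0.0, 0.993, 0.12, -0.002]
wrist_force: [-6.1, -0.4, 3.9]
width: 0.0
```

```bash
python3 - <<'E'
from h import *
print(read_state()['wrist_force'])
a=shot('side','s2.png');b=shot('top','t2.png')
cv2.imwrite('pics/s2z.png',np.hstack([cv2.resize(x,(400,400),interpolation=cv2.INTER_CUBIC) for x in (a[170:290,210:330],b[150:270,180:300])])[:,:,::-1])
rows([polar(104-1.5*(i+1),36,18,.118) for i in range(20)])
E
```

```text
[-6.10901211 -0.42432954  3.86302872]
[1.5, -0.3, 0.2, -0.001, 0.002, 0.023],[2.5, -0.8, 0.2, -0.001, 0.002, 0.049],[3.4, -1.2, 0.2, -0.001, 0.002, 0.075],[4.4, -1.6, 0.2, -0.001, 0.002, 0.101],[5.4, -1.9, 0.2, -0.001, 0.002, 0.127],[6.4, -2.3, 0.2, -0.001, 0.002, 0.154],[7.4, -2.6, 0.2, -0.0, 0.002, 0.18],[8.4, -2.9, 0.2, -0.0, 0.002, 0.206],[9.4, -3.1, 0.2, -0.0, 0.002, 0.232],[10.5, -3.4, 0.2, -0.0, 0.002, 0.258],[11.5, -3.6, 0.2, -0.0, 0.002, 0.284],[12.6, -3.7, 0.2, -0.0, 0.002, 0.311],[13.6, -3.9, 0.2, -0.0, 0.002, 0.337],[14.6, -4.0, 0.2, -0.0, 0.002, 0.363],[15.7, -4.1, 0.2, -0.0, 0.002, 0.389],[16.7, -4.2, 0.2, -0.0, 0.002, 0.415],[17.8, -4.2, 0.2, -0.0, 0.002, 0.442],[18.8, -4.2, 0.2, -0.0, 0.002, 0.468],[19.9, -4.2, 0.2, -0.0, 0.002, 0.494],[21.0, -4.1, 0.2, -0.0, 0.002, 0.52],
```

View pics/s2z.png

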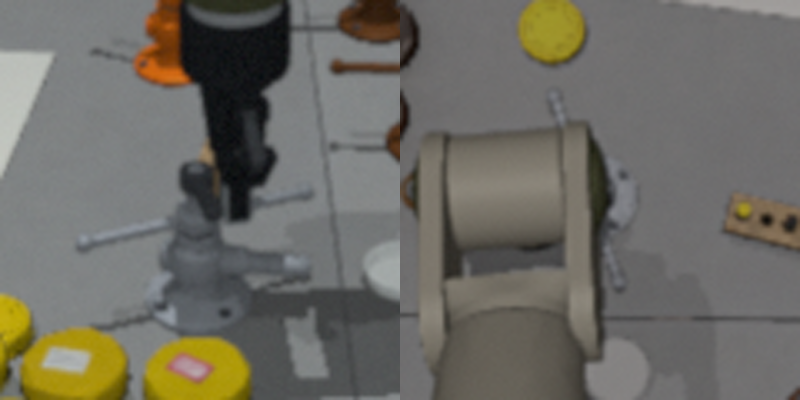

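The handle is turning and the nut is going round with it. The push reads 6 N, as expected. Next I approach the stop.

Request:
{"name": "jog_arm", "arguments": {
  "moves": [
    [[1.5, -0.3, 0, 0, 0, 0.023], [2.5, -0.8, 0, 0, 0, 0.05], [3.4, -1.2, 0, 0, 0, 0.075], [4.4, -1.6, 0, 0, 0, 0.1], [5.4, -1.9, 0, 0, 0, 0.127], [6.4, -2.3, 0, 0, 0, 0.154], [7.4, -2.6, 0, 0, 0, 0.18], [8.4, -2.9, 0, 0, 0, 0.206], [9.4, -3.1, 0, 0, 0, 0.232], [10.5, -3.4, 0, 0, 0, 0.258], [11.5, -3.6, 0, 0, 0, 0.284]]
  ]
}}

```text
time: 7.52
position: [0.5434, 0.174, 0.1182]
ee_rot: [-0.0, 1.0, -0.021, -0.001]
wrist_force: [-5.0, 3.2, 2.8]
width: 0.0
```

```bash
python3 - <<'E'
from h import *
s=read_state();print(s['wrist_force'],s['position'])
rows([polar(87.5-1*(i+1),36,18,.118) for i in range(12)])
E
```

```text
[-5.01749116  3.19255133  2.82204356] [0.54340778 0.17401504 0.11816761]
[0.8, -0.1, 0.2, -0.001, 0.003, 0.019],[1.5, -0.3, 0.2, -0.001, 0.003, 0.036],[2.1, -0.6, 0.2, -0.001, 0.003, 0.054],[2.7, -0.9, 0.2, -0.001, 0.003, 0.071],[3.4, -1.2, 0.2, -0.001, 0.003, 0.089],[4.1, -1.4, 0.2, -0.001, 0.003, 0.106],[4.7, -1.7, 0.2, -0.001, 0.003, 0.123],[5.4, -1.9, 0.2, -0.001, 0.003, 0.141],[6.0, -2.1, 0.2, -0.0, 0.003, 0.158],[6.7, -2.3, 0.2, -0.0, 0.003, 0.176],[7.4, -2.5, 0.1, -0.0, 0.003, 0.193],[8.1, -2.7, 0.1, -0.0, 0.003, 0.211],
```

Request:
{"name": "jog_arm", "arguments": {
  "moves": [
    [[0.8, -0.1, 0, 0, 0, 0.019], [1.5, -0.3, 0, 0, 0, 0.036], [2.1, -0.6, 0, 0, 0, 0.054], [2.7, -0.9, 0, 0, 0, 0.071]]
  ]
}}

```text
time: 8.02
position: [0.5462, 0.1749, 0.1181]
ee_rot: [-0.0, 0.998, -0.057, -0.001]
wrist_force: [-4.9, 4.0, 2.2]
width: 0.0001
```

Request:
{"name": "jog_arm", "arguments": {
  "moves": [
    [[0.7, -0.1, 0, 0, 0, 0.017], [1.4, -0.3, 0, 0, 0, 0.035], [1.4, -0.3, 0, 0, 0, 0.035]]
  ]
}}

```text
time: 8.4
position: [0.5477, 0.175, 0.1181]
ee_rot: [-0.0, 0.997, -0.074, -0.001]
wrist_force: [-4.6, 3.2, 1.6]
width: 0.0
```

Request:
{"name": "jog_arm", "arguments": {
  "moves": [
    [[0.7, -0.1, 0, 0, 0, 0.017], [1.4, -0.2, 0, 0, 0, 0.035], [1.4, -0.2, 0, 0, 0, 0.035]]
  ]
}}

```text
time: 8.78
position: [0.5491, 0.1749, 0.1181]
ee_rot: [-0.0, 0.996, -0.091, -0.001]
wrist_force: [-5.0, 3.4, 1.9]
width: -0.0001
```

Request:
{"name": "jog_arm", "arguments": {
  "moves": [
    [[0.7, -0.1, 0, 0, 0, 0.017], [1.4, -0.2, 0, 0, 0, 0.035], [1.4, -0.2, 0, 0, 0, 0.035]]
  ]
}}

```text
time: 9.15
position: [0.5494, 0.1752, 0.118]
ee_rot: [-0.0, 0.994, -0.109, -0.003]
wrist_force: [-9.5, 4.5, 3.6]
width: -0.0001
```

Request:
{"name": "jog_arm", "arguments": {
  "moves": [
    [[0.7, 0, 0, 0, 0, 0.0], [1, 0, 0, 0, 0, 0], [1, 0, 0, 0, 0, 0]]
  ]
}}

```text
time: 9.52
position: [0.5496, 0.1752, 0.118]
ee_rot: [-0.0, 0.994, -0.108, -0.004]
wrist_force: [-13.3, 4.8, 6.1]
width: 0.0001
```

The stop is firm: the force rises from 5 to 13 N with no further travel. Back off and raise, then look.

Request:
{"name": "jog_arm", "arguments": {
  "moves": [
    [[-6, 0, 0, 0, 0, 0], [-15, 0, 0, 0, 0, 0], [-25, 0, 0, 0, 0, 0], [-40, 0, -30, 0, 0, 0], [-90, 0, -60, 0, 0, 0], [-140, 0, -60, 0, 0, 0], [-180, 0, -60, 0, 0, 0], [-180, 0, -60, 0, 0, 0]]
  ]
}}

```text
time: 10.52
position: [0.3743, 0.2133, 0.1787]
ee_rot: [-0.0, 0.994, -0.108, -0.0]
wrist_force: [0.8, 0.0, 0.2]
width: -0.0003
```

```bash
python3 - <<'E'
from h import *
s=read_state();print(s['wrist_force'],s['position'])
a=shot('side','s3.png');b=shot('top','t3.png')
cv2.imwrite('pics/s3z.png',np.hstack([cv2.resize(x,(400,400),interpolation=cv2.INTER_CUBIC) for x in (a[170:290,210:330],b[150:270,180:300])])[:,:,::-1])
E
```

```text
[0.79686781 0.03548744 0.16916598] [0.37428686 0.21331979 0.17866539]
```

View pics/s3z.png

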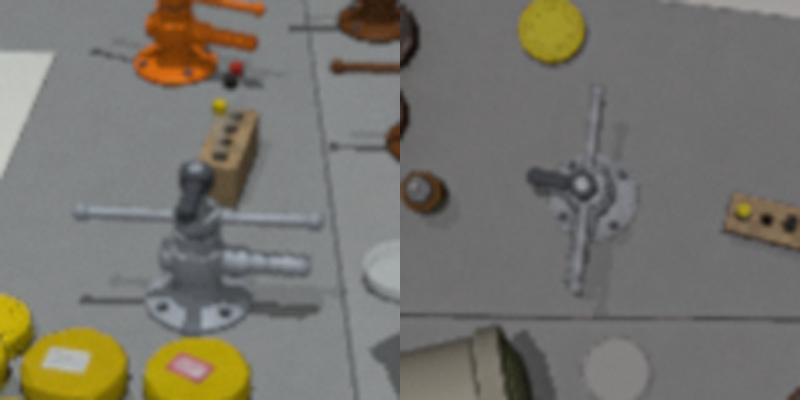

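```bash
python3 - <<'E'
from h import *
f=lambda u,v:(180+(u-400)/3.3333,150+v/3.3333)
B=atz('top',f(575,287),.08);A=atz('top',f(597,91),.08);H=atz('top',f(533,178),.117)
print(A,B,(A+B)/2,np.degrees(np.arctan2(*(B-A)[1::-1])))
print(H,np.degrees(np.arctan2(*(H[:2]-AX)[::-1])),np.linalg.norm(H[:2]-AX))
g=lambda u,v:(210+u/3.3333,170+v/3.3333)
print(atz('side',g(79,212),.08),atz('side',g(319,220),.08))
s=read_state();p=s['position'];th=np.degrees(2*np.arctan2(-.108,.994))
t=polar(171,82,38,.18)
rows(lin((*p,th),t,10)+lin(t,polar(171,82,38,.086),5))
E
```

```text
[0.64735923 0.12898415 0.08      ] [0.47153843 0.14546832 0.08      ] [0.55944883 0.13722623 0.08      ] 174.64386311980445
[0.56466414 0.18039112 0.117     ] 83.8647946436105 0.043641073890141074
[0.64941265 0.13211823 0.08      ] [0.4696762  0.14662812 0.08      ]
[11.6, 7.8, -0.1, -0.0, -0.001, -0.164],[23.1, 15.5, -0.2, -0.0, -0.001, -0.327],[34.7, 23.3, -0.4, -0.0, -0.001, -0.49],[46.2, 31.0, -0.5, -0.0, -0.001, -0.653],[57.8, 38.8, -0.6, 0.0, -0.001, -0.816],[69.3, 46.6, -0.7, 0.0, -0.001, -0.979],[80.9, 54.3, -0.9, 0.0, -0.001, -1.142],[92.4, 62.1, -1.0, 0.0, -0.001, -1.306],[104.0, 69.8, -1.1, 0.001, -0.001, -1.469],[115.5, 77.6, -1.2, 0.001, -0.001, -1.632],[115.5, 77.6, 17.6, 0.001, -0.001, -1.632],[115.5, 77.6, 36.4, 0.001, -0.001, -1.632],[115.5, 77.6, 55.2, 0.001, -0.001, -1.632],[115.4, 77.6, 74.0, 0.001, -0.001, -1.632],[115.4, 77.6, 92.8, 0.001, -0.001, -1.632],
```

```bash
python3 - <<'E'
from h import *
s=read_state();p=s['position'];th=np.degrees(2*np.arctan2(-.108,.994))
t=polar(175,82,38,.18);print(t)
rows([t,polar(175,82,38,.087)])
E
```

```text
(np.float64(0.4750001165320659), np.float64(0.10629137237782166), 0.18, 85)
[118.7, 83.0, -1.2, 0.001, -0.001, -1.701],[118.6, 83.1, 91.8, 0.001, -0.001, -1.701],
```

Request:
{"name": "jog_arm", "arguments": {
  "moves": [
    [[12, 8, 0, 0, 0, -0.17], [24, 17, 0, 0, 0, -0.34], [36, 25, 0, 0, 0, -0.51], [48, 33, 0, 0, 0, -0.68], [60, 42, 0, 0, 0, -0.85], [72, 50, 0, 0, 0, -1.02], [84, 58, 0, 0, 0, -1.19], [95, 66, 0, 0, 0, -1.36], [107, 75, 0, 0, 0, -1.53], [118.6, 83, 0, 0, 0, -1.7], [118.6, 83, 20, 0, 0, -1.7], [118.6, 83, 45, 0, 0, -1.7], [118.6, 83, 70, 0, 0, -1.7], [118.6, 83, 85, 0, 0, -1.7], [118.6, 83, 92, 0, 0, -1.7], [118.6, 83, 92, 0, 0, -1.7]]
  ]
}}

```text
time: 12.62
position: [0.475, 0.1059, 0.0861]
ee_rot: [-0.0, 0.738, 0.675, -0.0]
wrist_force: [-0.1, -0.0, 0.4]
width: -0.0002
```

```bash
python3 - <<'E'
from h import *
s=read_state();print(s['wrist_force'],s['position'])
rows([polar(175,82,36-2*i,.087) for i in range(10)]+[polar(175-1.5*(i+1),82,18,.087) for i in range(10)])
E
```

```text
[-0.1034279  -0.03836617  0.42148245] [0.4749959  0.10593677 0.086098  ]
[2.4, -0.0, -0.9, -0.0, 0.0, -0.002],[4.4, -0.0, -0.9, -0.0, 0.0, -0.002],[6.4, -0.0, -0.9, -0.0, 0.0, -0.002],[8.4, -0.0, -0.9, -0.0, 0.0, -0.002],[10.4, -0.0, -0.9, -0.0, 0.0, -0.002],[12.4, -0.1, -0.9, -0.0, 0.0, -0.002],[14.4, -0.1, -0.9, -0.0, 0.0, -0.002],[16.4, -0.1, -0.9, -0.0, 0.0, -0.002],[18.4, -0.1, -0.9, -0.0, 0.0, -0.002],[20.4, -0.1, -0.9, -0.0, 0.0, -0.002],[22.5, -0.5, -0.9, -0.0, 0.0, 0.024],[24.7, -0.9, -0.9, -0.0, 0.0, 0.05],[26.8, -1.2, -0.9, -0.0, 0.0, 0.076],[29.0, -1.5, -0.9, -0.0, 0.0, 0.103],[31.2, -1.7, -0.9, -0.0, 0.0, 0.129],[33.4, -1.9, -0.9, -0.0, 0.0, 0.155],[35.6, -2.0, -0.9, -0.0, 0.0, 0.181],[37.8, -2.1, -0.9, -0.0, 0.0, 0.207],[40.0, -2.1, -0.9, -0.0, 0.0, 0.233],[42.2, -2.0, -0.9, -0.0, 0.0, 0.26],
```

Request:
{"name": "jog_arm", "arguments": {
  "moves": [
    [[2.4, 0, 0, 0, 0, 0], [4.4, 0, 0, 0, 0, 0], [6.4, 0, 0, 0, 0, 0], [8.4, 0, 0, 0, 0, 0], [10.4, 0, 0, 0, 0, 0], [12.4, 0, 0, 0, 0, 0], [14.4, 0, 0, 0, 0, 0], [16.4, 0, 0, 0, 0, 0], [18.4, 0, 0, 0, 0, 0], [20.4, 0, 0, 0, 0, 0], [22.5, -0.5, 0, 0, 0, 0.024], [24.7, -0.9, 0, 0, 0, 0.05], [26.8, -1.2, 0, 0, 0, 0.076], [29, -1.5, 0, 0, 0, 0.103], [31.2, -1.7, 0, 0, 0, 0.129], [33.4, -1.9, 0, 0, 0, 0.155], [35.6, -2, 0, 0, 0, 0.181], [37.8, -2.1, 0, 0, 0, 0.207], [40, -2.1, 0, 0, 0, 0.233], [42.2, -2, 0, 0, 0, 0.26]]
  ]
}}

```text
time: 15.12
position: [0.4763, 0.1486, 0.0863]
ee_rot: [-0.0, 0.82, 0.573, -0.0]
wrist_force: [0.4, -1.3, 0.3]
width: -0.0002
```

```bash
python3 - <<'E'
from h import *
s=read_state();print(s['wrist_force'],s['position'],s['torque'])
rows([polar(160-1.5*(i+1),82,18,.087) for i in range(10)])
E
```

```text
[ 0.3767355  -1.29785557  0.29933382] [0.47630163 0.14859392 0.08632798] [-0.17410341 -0.0572434   0.01853991]
[1.9, 0.2, -0.7, -0.0, 0.0, 0.024],[4.0, -0.2, -0.7, -0.0, 0.0, 0.051],[6.2, -0.6, -0.7, -0.0, 0.0, 0.077],[8.4, -0.8, -0.7, -0.0, 0.0, 0.103],[10.6, -1.1, -0.7, -0.0, 0.0, 0.129],[12.8, -1.2, -0.7, -0.0, 0.0, 0.155],[15.0, -1.3, -0.7, -0.0, 0.0, 0.182],[17.2, -1.4, -0.7, -0.0, 0.0, 0.208],[19.4, -1.4, -0.7, -0.0, 0.0, 0.234],[21.6, -1.3, -0.7, -0.0, 0.0, 0.26],
```

Request:
{"name": "jog_arm", "arguments": {
  "moves": [
    [[1.9, 0, 0, 0, 0, 0.024], [4, -0.2, 0, 0, 0, 0.051], [6.2, -0.6, 0, 0, 0, 0.077], [8.4, -0.8, 0, 0, 0, 0.103], [10.6, -1.1, 0, 0, 0, 0.129], [12.8, -1.2, 0, 0, 0, 0.155], [15, -1.3, 0, 0, 0, 0.182], [17.2, -1.4, 0, 0, 0, 0.208], [19.4, -1.4, 0, 0, 0, 0.234]]
  ]
}}

```text
time: 16.25
position: [0.4816, 0.1673, 0.0863]
ee_rot: [-0.0, 0.881, 0.473, -0.0]
wrist_force: [-1.2, -0.7, -0.2]
width: 0.0002
```

```bash
python3 - <<'E'
from h import *
s=read_state();print(s['wrist_force'],s['position'],s['torque'])
rows([polar(146.5-1.5*(i+1),82,18,.087) for i in range(4)])
E
```

```text
[-1.22587438 -0.73446261 -0.18594471] [0.48164796 0.16731607 0.08630062] [-0.06576729  0.23550839 -0.01454783]
[2.1, -0.4, -0.7, -0.0, 0.0, 0.026],[4.3, -0.8, -0.7, -0.0, 0.0, 0.052],[6.5, -1.1, -0.7, -0.0, 0.0, 0.079],[8.6, -1.4, -0.7, -0.0, 0.0, 0.105],
```

Request:
{"name": "jog_arm", "arguments": {
  "moves": [
    [[2.1, -0.4, 0, 0, 0, 0.026], [4.3, -0.8, 0, 0, 0, 0.052], [6.5, -1.1, 0, 0, 0, 0.079]]
  ]
}}

```text
time: 16.62
position: [0.4843, 0.1733, 0.0863]
ee_rot: [-0.0, 0.899, 0.438, -0.0]
wrist_force: [-1.2, 0.0, 0.1]
width: 0.0
```

Request:
{"name": "jog_arm", "arguments": {
  "moves": [
    [[2.1, -0.4, 0, 0, 0, 0.026], [4.3, -0.8, 0, 0, 0, 0.052], [6.5, -1.1, 0, 0, 0, 0.079]]
  ]
}}

```text
time: 17.0
position: [0.4875, 0.1791, 0.0863]
ee_rot: [-0.0, 0.916, 0.402, -0.0]
wrist_force: [-2.1, -0.7, 0.6]
width: -0.0
```

Request:
{"name": "jog_arm", "arguments": {
  "moves": [
    [[2.1, -0.4, 0, 0, 0, 0.026], [4.3, -0.8, 0, 0, 0, 0.052]]
  ]
}}

```text
time: 17.25
position: [0.4898, 0.1828, 0.0863]
ee_rot: [-0.0, 0.926, 0.378, -0.0]
wrist_force: [-1.8, -0.0, -0.7]
width: -0.0002
```

Request:
{"name": "jog_arm", "arguments": {
  "moves": [
    [[2.1, -0.4, 0, 0, 0, 0.026], [4.3, -0.8, 0, 0, 0, 0.052]]
  ]
}}

```text
time: 17.5
position: [0.492, 0.1862, 0.0862]
ee_rot: [0.0, 0.935, 0.354, -0.001]
wrist_force: [-3.4, -2.6, 0.3]
width: 0.0004
```

Request:
{"name": "jog_arm", "arguments": {
  "moves": [
    [[2.1, -0.4, 0, 0, 0, 0.026], [4.3, -0.8, 0, 0, 0, 0.052]]
  ]
}}

```text
time: 17.75
position: [0.4946, 0.1897, 0.0862]
ee_rot: [0.0, 0.944, 0.33, -0.001]
wrist_force: [-4.0, -2.6, 0.3]
width: -0.0001
```

Request:
{"name": "jog_arm", "arguments": {
  "moves": [
    [[2.1, -0.4, 0, 0, 0, 0.026], [4.3, -0.8, 0, 0, 0, 0.052]]
  ]
}}

```text
time: 18.0
position: [0.4972, 0.1929, 0.0861]
ee_rot: [0.0, 0.952, 0.305, -0.001]
wrist_force: [-5.3, -2.5, 0.5]
width: 0.0
```

Bite felt at about φ ≈ 132°: the force stepped from 1.8 to 4.3 N and is now climbing at the expected slope. Next come finer steps.

Request:
{"name": "jog_arm", "arguments": {
  "moves": [
    [[1.6, -0.3, 0, 0, 0, 0.02], [3.3, -0.6, 0, 0, 0, 0.04], [3.3, -0.6, 0, 0, 0, 0.04], [3.3, -0.6, 0, 0, 0, 0.04]]
  ]
}}

```text
time: 18.5
position: [0.4994, 0.1953, 0.0861]
ee_rot: [-0.0, 0.958, 0.286, -0.001]
wrist_force: [-6.0, -3.1, 1.2]
width: 0.0
```

```bash
python3 - <<'E'
from h import *
s=read_state();f=s['wrist_force'];p=s['position']
th=2*np.arctan2(s['ee_rot'][2],s['ee_rot'][1]);cw=np.array([np.cos(th),np.sin(th)])
r=np.append(AX-p[:2],0)
print(f,np.degrees(th),'tang',-f[:2]@cw)
E
```

```text
[-5.98947827 -3.14944918  1.2461583 ] 33.29336278858927 tang 6.7352454434908395
```

Request:
{"name": "jog_arm", "arguments": {
  "moves": [
    [[0.7, -0.1, 0, 0, 0, 0.008], [1.3, -0.2, 0, 0, 0, 0.015], [1.3, -0.2, 0, 0, 0, 0.015]]
  ]
}}

```text
time: 18.88
position: [0.5001, 0.1962, 0.086]
ee_rot: [-0.0, 0.96, 0.279, -0.001]
wrist_force: [-6.8, -3.9, 1.6]
width: 0.0001
```

```bash
python3 - <<'E'
from h import *
for i in range(8):
    s=read_state();f=s['wrist_force'];p=s['position']
    th=2*np.arctan2(s['ee_rot'][2],s['ee_rot'][1]);cw=np.array([np.cos(th),np.sin(th)])
    print(f.round(2),round(float(np.degrees(th)),2),'tang',-f[:2]@cw,p)
    im=imaging.read_camera('side')
E
```

```text
[-6.75 -3.85  1.62] 32.43 tang 7.765240800433717 [0.50012476 0.19617037 0.08600857]
[-7.21 -2.85  2.36] 32.43 tang 7.615367250833587 [0.50013401 0.19614629 0.08602603]
[-6.81 -3.06  0.87] 32.43 tang 7.3900047535873785 [0.50014883 0.19615744 0.08604237]
[-6.12 -3.2   1.31] 32.43 tang 6.886384603995195 [0.50014226 0.19616799 0.08602437]
[-6.33 -3.28  1.68] 32.44 tang 7.103043670998095 [0.50012711 0.19616356 0.08602559]
[-6.05 -2.85  0.6 ] 32.43 tang 6.633917300945268 [0.50014365 0.19616829 0.08605116]
[-6.84 -3.95  1.55] 32.44 tang 7.888157337174651 [0.50012116 0.1961797  0.08602095]
[-6.72 -4.48  2.41] 32.43 tang 8.078795608806661 [0.50013658 0.19617421 0.08603985]
```

Mean push is 7.4 N at 88 mm, which is 0.65 N m, so squeeze ≈ 0.15. Next I retreat straight back, then up and away.

Request:
{"name": "jog_arm", "arguments": {
  "moves": [
    [[-4, 0, 0, 0, 0, 0], [-12, 0, 0, 0, 0, 0], [-24, 0, 0, 0, 0, 0], [-36, 0, -20, 0, 0, 0], [-70, 0, -60, 0, 0, 0], [-110, 0, -100, 0, 0, 0], [-150, 0, -100, 0, 0, 0], [-180, 0, -100, 0, 0, 0], [-180, 0, -100, 0, 0, 0], [-180, 0, -100, 0, 0, 0]]
  ]
}}

```text
time: 20.52
position: [0.3497, 0.0997, 0.1865]
ee_rot: [0.0, 0.96, 0.279, 0.001]
wrist_force: [0.4, 0.3, -0.5]
width: -0.0
```

```bash
python3 - <<'E'
from h import *
s=read_state();print(s['wrist_force'],s['position'])
a=shot('side','s4.png');b=shot('top','t4.png')
cv2.imwrite('pics/s4z.png',np.hstack([cv2.resize(x,(400,400),interpolation=cv2.INTER_CUBIC) for x in (a[170:290,210:330],b[150:270,180:300])])[:,:,::-1])
b0=cv2.imread('pics/top0.png')[:,:,::-1]
cv2.imwrite('pics/t4c.png',np.hstack([cv2.resize(x,(400,400),interpolation=cv2.INTER_CUBIC) for x in (b0[140:300,165:325],b[140:300,165:325])])[:,:,::-1])
E
```

```text
[ 0.39971497  0.32194608 -0.52851942] [0.34969557 0.09969279 0.18654433]
```

View pics/s4z.png

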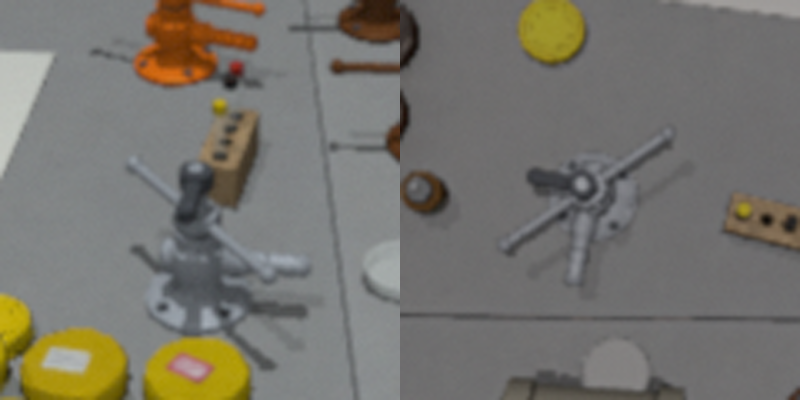

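View pics/t4c.png

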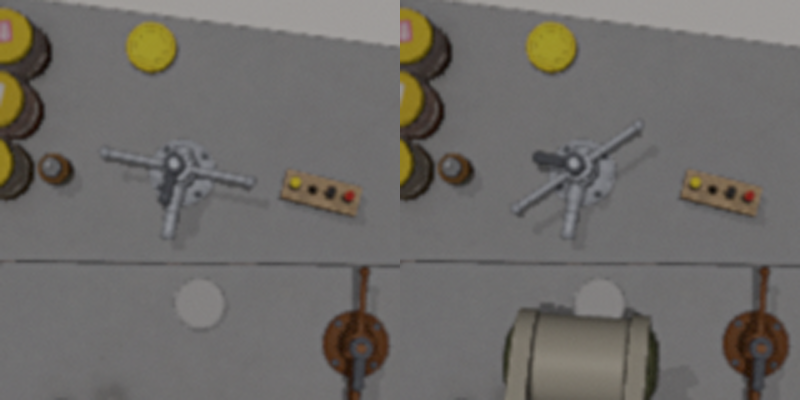

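The handle tip is still at top-crop (533,179), as after the stop. The nut's arms have turned from (575,288)/(597,90) to (507,245)/(668,132). The lid, dropper, tubes and dish sit where they did before.

```bash
python3 - <<'E'
from h import *
print(ctrl.hand_in(), read_state()['time'])
E
```

```text
the job is handed in; nothing more can be done
the job is handed in; nothing more can be done
```

The tap is shut and the jam nut is tight, and I handed the job in at about 21 s of the 72 s allowed.

- **Handle:** I turned it clockwise to the hard stop with the closed fingers. There the push rose from about 6 N to 14 N with almost no further travel. In the last picture the handle stands square to the outlet, in the same place as when it reached the stop.
- **Nut:** I pushed one arm end clockwise and felt it bite after roughly 0.75 rad, when the force stepped from about 1.8 N to 4.3 N. I stopped at a mean of 7.4 N, about 0.65 N m, which puts the squeeze near 0.15 rad. That is well below the 25 N damage limit.
- **Checks that disagreed slightly:** Just before the last small step, force gave a squeeze of about 0.12 rad and travel gave about 0.15. At the end force gave about 0.15 (single readings scattered by about 0.7 N), and the travel figure would be about 0.17. All are above the 0.10 needed and below the 0.24 end.
- **Surroundings:** The lid, dropper bottle and tube block look unmoved when the first and last top pictures are compared. The dish is partly hidden by the arm in the last top picture, but its visible part is unmoved. The arm was clear of everything, with the wrist force near zero.

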